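Load a pod into the coffee machine

TASK

Load the coffee machine with the brass-topped pod: press the brass release key gently, feeling for the catch to let go, and keep clear while the sprung hatch swings fully open by itself. Set the pod upright and fully home in its well, then swing the hatch shut and press it down, without forcing it, until it latches and stays shut. Leave everything else on the counter as it stands.

Things in the scene. Friction and masses are not known exactly. Their poses are not given: they have to be found in the camera images.
- machine: Pod coffee machine, white and black, 130 mm wide, 312 mm deep, fixed. Origin on the counter under it; x from its front to its back, z up; at yaw 0 its front faces the robot. The brew head reaches 162 mm to the front (-x), the tank 150 mm to the back. The head's flat top (deck) is 185 mm above the counter, 216 mm over the shut hatch; nothing behind the hinge is above 185 mm.
- key: Brass release key on the deck before the hatch, 34 mm (x) by 56 mm (y), 14 mm proud. Pushed straight down, up to 13 mm; springs back. First unseen play against 1.5 N, anywhere from 0.5 to 6.5 mm. Then it takes up the catch (3 to 6 N), which lets go some 4 mm later, at 7 to 8 N; 1 mm on is a stop. Press slowly: over 22 N bends it. Origin: its centre at deck height.
- key_top (a point): Middle of the key's upper face, 199 mm above the counter with the key up: 139 mm in front of the machine's origin, 144 mm in front of the hinge line.
- hatch (a joint): Angle of the hatch (rad): 0.00 shut and latched, 1.75 fully open. It opens up and backwards by a damped spring, in about 1.5 s, and stays open. To shut: swing it over from behind (1 to 2 N at the lip), then press the lip down: from 0.10 rad the catch resists, up to 7 N near 0.06 rad, then snaps over; a rubber stop lies at -0.012 rad. If not latched it springs open again.
- hood: The hatch's black hood, 110 mm (x) by 100 mm (y), brass pressing strip on top by its front lip. Origin on the hinge line, mid width; axes the machine's when shut, turning with it about +y as it opens. Shut, it spans 0 to 110 mm in front of the hinge, outer top face 26 mm above the hinge line. Fully open it leans 10 degrees past upright, lip 110 mm above the hinge. Over 25 N bends it.
- hatch_lip (a point): Middle of the brass pressing strip on the hood's outer face, 98 mm from the hinge line towards the lip and 26 mm out.
- hatch_hinge (a point): Middle of the hatch's hinge line, on the machine: 5 mm behind the machine's origin, 189 mm above the counter.
- well (a point): Centre of the mouth of the round pod well in the deck, under the hatch: 57 mm in front of the hinge line. Hole of 44 mm diameter, 36 mm deep; z up.
- pod_brass: The pod to load: refillable steel pod with a brass knob, 60 g. Origin: centre of its underside, z up. Cup 42 mm diameter up to 30 mm height (35 mm at the foot), flange 50 mm diameter from 30 to 34 mm, knob to hold it by 28 mm diameter from 34 to 50 mm. Home in the well its flange lies on the deck, so its origin is 30 mm below the mouth. Must not be forced (over 30 N).
- pod_black: A pod of the same size with a black knob; stays where it is.
- pod_blue: A pod of the same size with a blue knob; stays where it is.
- tray: Wooden tray, fixed, 290 mm (x) by 100 mm (y) by 16 mm high, floor 6 mm thick, to the right of the machine. The three pods stand upright on it in a row along its x, about 88 mm apart, in any order. Origin: centre of its underside.
- cup: White coffee cup with a handle on the machine's drip tray, 64 mm diameter, 58 mm high; origin under its centre. Stays.
- sugar: Glass sugar jar with a wooden lid, 72 mm diameter, 105 mm high; origin under its centre. Stays.
- jug: Steel milk jug, 72 mm diameter, 85 mm high; origin under its centre. Stays.
- tin: Green tea tin, 80 mm diameter, 110 mm high; origin under its centre. Stays.
- scoop: Coffee spoon with a dark handle lying on the counter left of the machine, 170 mm long; origin at its middle. Stays.
Not all that is in view belongs to the job. Leave any red or turquoise look-alike of the pod_brass alone.

How it is judged (in metres and radians):
On the way, in this order (a step that is already met when the one before it is completed fails the run):
1. the hatch has swung fully open (value of joint hatch above 1.65 rad), for 0.2 s.
2. the brass-topped pod stands home in the well, let go, with the hatch still open (horizontal distance between pod_brass and well below 0.003 m and z of pod_brass in the frame of well below -0.0275 m and angle between pod_brass's own z axis and vertical below 0.08 rad and contact force between pod_brass and the fingers below 0.1 N and value of joint hatch above 1.5 rad), for 0.2 s.
At the end, for the whole second after the job is handed in: The hatch is shut and latched (angle under 0.02 rad, at rest) over the brass-topped pod, which stands upright and home in the well: within 3 mm of its centre, flange on the deck within 2.5 mm, tilted less than 0.08 rad (value of joint hatch below 0.02 rad and velocity of joint hatch below 0.05 rad/s and horizontal distance between pod_brass and well below 0.003 m and z of pod_brass in the frame of well below -0.0275 m and angle between pod_brass's own z axis and vertical below 0.08 rad and linear speed of pod_brass below 0.02 m/s); the robot touches nothing.
It fails at once if the release key is pushed with more than 22 N (contact force between key and the fingers above 22 N or contact force between key and the arm above 22 N).
It fails at once if the hatch is touched while it is popping open for loading (horizontal distance between pod_brass and well above 0.02 m and value of joint hatch above 0.05 rad and velocity of joint hatch above 0.3 rad/s and (contact force between hood and the fingers above 0.5 N or contact force between hood and the arm above 0.5 N)).
It fails at once if the hatch is pushed with more than 25 N (contact force between hood and the fingers above 25 N or contact force between hood and the arm above 25 N).
It fails at once if the pod is forced against the machine with more than 30 N, or tipped over (contact force between pod_brass and machine above 30 N or angle between pod_brass's own z axis and vertical above 0.7 rad).
It fails at once if another thing on the counter is moved by more than 15 mm or tipped (distance of any of pod_black, pod_blue, cup, sugar, jug, tin, scoop from where it was at the start of the episode above 0.015 m or angle between any of pod_black, pod_blue, cup, sugar, jug, tin's own z axis and vertical above 0.3 rad).
It also fails if it takes over 64 s, if anything falls off the work surface, if the arm or the gripper's body presses on something with over 40 N, if the wrist force passes 120 N, or if a joint passes its speed limit or range.

ROBOT

A 6-joint arm with a two-finger parallel gripper is mounted at the origin on the work surface. World frame = base frame: x ahead of the robot, y to its left, z up, the work surface at z = 0. Lengths are in mm, angles in degrees, forces in N, time in s.
With the tool pointing down it reaches from about 300 to 875 mm from the base axis. Payload 6.4 kg.
Tool frame: the origin (TCP) lies on the centre line of the jaws, within the pads' length; the fingertips stand 25 mm ahead of it and the grasp point (between the pads) lies 6 mm ahead of it (manip.tcp_to_tips is the distance from the TCP to the fingertips, in mm); z points along the fingers, y is the line along which they close (so a half turn about z gives the same grasp; the last joint's range is limited). The gripper opens to 85 mm and grips with 20 to 120 N. Pads are 22 mm wide; open, the fingers measure 114 mm over their backs; the gripper's body (76 mm by 85 mm) begins 54 mm behind the grasp point. The pads swing forward as they close: fully open they stand 13 mm farther back than shut.
Start: joints at [-86.477, 10.359, 92.074, -0, 77.567, -11.82], TCP at [152.167, -554.515, 256.288] pointing down, gripper open.
Joint ranges: [-171.53, 171.53], [-51.25, 118.39], [17.06, 147.69], [-65.23, 245.23], [0, 150.52], [-178.68, 178.68]. Speed limits (degrees/s): [147.25, 147.25, 172.46, 180, 180, 180].

INTERFACE

Orientations are given as [roll, pitch, yaw] about the fixed x, y, z axes, in that order (R = Rz(yaw) Ry(pitch) Rx(roll)).
In Python, from station import manip, get_image, camera_model, order gives the robot as it stands.
- The arm moves only by the tool step_arm, never from a script. Its arguments are lists of equal length, an entry for each row: "offset": the shift along the tool's x, y, z in shares of 1000 mm (1.0 is 1000 mm), a list of three; "rotation": the turn, a rotation vector about the tool's x, y, z in fractions of the full range, 1 being 120 degrees, a list of three; "grip": the finger opening in m, from 0 to 0.0854. A call has exactly 10 rows; each row is the pose to reach, as a shift and turn from the pose commanded when the call began, along the tool's axes at that moment; what a row does not reach only later rows make up. A row lasts 1/12 s, in which the tool goes at most 41.7 mm and 7.16 degrees, less where a joint would pass 70% of its speed; a pose out of reach is approached as far as the arm can. A shift or turn number past 1, either way, is cut back to 1. A call with a gripper value outside its range is refused whole. The fingers move at their own pace and stop on an object; the grip force is fixed at half the most. Time passes only in rows, so rows that repeat a pose let the fingers close, or fill a call up. It gives the time, the measured TCP pose, the force, the opening and the grip force at its end, in the units of the state.
- manip.state(): the state, without advancing time (a new reading comes with each control period).
- get_image(name): name is "scene" or "top"; returns the picture (400x640x3 uint8, blue, green, red); there is no depth.
- camera_model(name): a dict with "K" (3x3 intrinsics, pixels), "position" and "orientation" of the camera in the world. Camera axes: x right, y down, z forward; pixel columns grow to the right and rows downward; lengths in mm; the calibration is good to about 2 mm. A picture is of the moment at which its call begins. camera_model takes no time and is no camera call.
- order.hand_in(): hands the job in; it is judged then, once.
The state is a dict: "time": time; "joints": joint angles; "qd": joint speeds; "effort": joint torques, N m; "eef_pos": TCP position; "tool_rot": TCP orientation; "ft_force": force on the tool from outside, world axes, zero at the start; "moment": the same for the moment, N m; "grip_width": opening from 0.0 (shut) to 1.0 (fully open); "gripper_force": force on a finger pad.
Only numpy, scipy, OpenCV 4.12 (cv2) and the standard library are available. Lean on these libraries where they do the work, as an engineer would, in place of code of your own. Each camera call takes 0.05 s, during which the arm holds its last target. There are 200 camera calls.

## Working session

There is one attempt and no reset: what is moved stays moved. The work goes in short steps, Python scripts to look and compute and a tool call to move; the robot and the scene stay as the last step left them, time stands still between calls to the robot, and variables do not carry over. Pictures are saved under pics/ and viewed, at most 10 in all, crops included, and the job is handed in when it is done.

Besides the shell and the picture viewer there is one more tool, called after "Request:" in YAML: its name, and indented under it one key for each argument. step_arm: Moves the arm, as the interface text tells. Its arguments: {"type":"object","properties":{"offset":{"type":"array"},"rotation":{"type":"array"},"grip":{"type":"array"}},"required":["offset","rotation","grip"]}

```bash
mkdir -p pics; ls
python3 - <<'E'
from station import manip,get_image,camera_model,order
import cv2
for n in("scene","top"):
    im=get_image(n); cv2.imwrite(f"pics/{n}0.png",im); m=camera_model(n); print(n,m)
print(manip.state())
E
```

```text
pics
scene {'K': array([[504.18186992,   0.        , 318.23743545],
       [  0.        , 504.18186992, 208.2572712 ],
       [  0.        ,   0.        ,   1.        ]]), 'position': array([1153.85857172,  914.09660042,  989.6921489 ]), 'orientation': array([-128.1198853 ,   -0.76911302,  143.20333768])}
top {'K': array([[461.48571079,   0.        , 321.71389843],
       [  0.        , 461.48571079, 200.17762649],
       [  0.        ,   0.        ,   1.        ]]), 'position': array([ 384.26741525,   34.34599534, 1295.73973516]), 'orientation': array([-174.21898132,   -0.19929752,  -89.15110029])}
{'time': 0.1, 'joints': array([-8.64758141e+01,  1.03962184e+01,  9.21260788e+01,  1.23306723e-04,
        7.75687497e+01, -1.18211848e+01]), 'qd': array([ 0.05071958, -0.1172642 , -0.18429123,  0.03525772,  0.01555104,
       -0.03190394]), 'effort': array([-2.51761918e-05, -4.45880270e+01, -3.52239311e+01, -2.61571586e-04,
        4.22085926e-03, -1.81773265e-05]), 'eef_pos': array([ 152.14425527, -554.02627671,  255.48685979]), 'tool_rot': array([-1.79910909e+02, -1.87694931e-02,  1.53453295e+01]), 'ft_force': array([-1.0503365 , -0.2590878 , -0.38779705]), 'moment': array([ 0.00567556,  0.09995612, -0.04659903]), 'gripper_force': 0.0, 'grip_width': 1.001476110130688}
```

View pics/scene0.png

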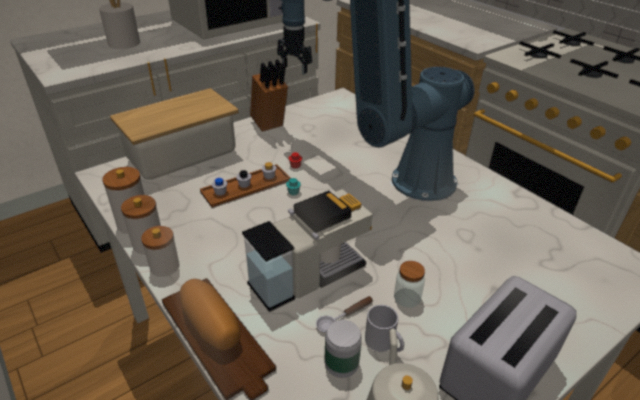

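View pics/top0.png

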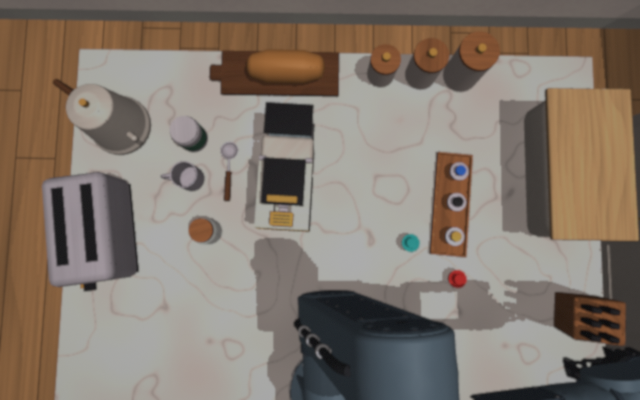

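The top view shows the key at (282,217), the pressing strip at (281,199), and the brass pod at (455,237) on the front end of the tray. In the scene view, the brass pod is at (269,170), the key at (351,203) and the strip at (338,208). The red and turquoise look-alikes stand off the tray.

```bash
cat > h.py <<'E'
import numpy as np, cv2
from scipy.spatial.transform import Rotation as Ro
from station import manip,get_image,camera_model,order
def ray(n,uv):
    m=camera_model(n); K=m["K"]
    d=np.linalg.inv(K)@np.array([uv[0],uv[1],1.]); R=Ro.from_euler("xyz",m["orientation"],degrees=True).as_matrix()
    d=R@d; return m["position"],d/np.linalg.norm(d)
def plane(n,uv,z):
    p,d=ray(n,uv); return p+d*(z-p[2])/d[2]
def tri(a,b):
    (p,d),(q,e)=ray("scene",a),ray("top",b)
    t=np.linalg.lstsq(np.c_[d,-e],q-p,rcond=None)[0]; A,B=p+d*t[0],q+e*t[1]
    return (A+B)/2,np.linalg.norm(A-B)
def blobs(im,box,lo,hi,amin=8):
    x0,y0,x1,y1=box; h=cv2.cvtColor(im[y0:y1,x0:x1],cv2.COLOR_BGR2HSV)
    m=cv2.inRange(h,np.array(lo),np.array(hi))
    n,l,s,c=cv2.connectedComponentsWithStats(m)
    return [(c[i]+[x0,y0],s[i,4],s[i,:4]+[x0,y0,0,0], cv2.minAreaRect(np.argwhere(l==i)[:,::-1].astype(np.float32))) for i in range(1,n) if s[i,4]>=amin]
E
python3 - <<'E'
from h import *
S=cv2.imread("pics/scene0.png");T=cv2.imread("pics/top0.png")
lo,hi=(12,110,90),(32,255,255)
for n,im,b in(("scene",S,(255,155,285,185)),("scene",S,(315,190,370,225)),("top",T,(440,220,470,250)),("top",T,(255,185,315,235))):
    for x in blobs(im,b,lo,hi): print(n,x)
a=cv2.resize(T[90:240,240:330],None,fx=4,fy=4,interpolation=2);b=cv2.resize(S[150:260,225:385],None,fx=4,fy=4,interpolation=2)[:, :430]
b=cv2.resize(S[155:255,260:375],None,fx=3.6,fy=3.6,interpolation=2)
o=np.zeros((600,790,3),np.uint8);o[:600,:360]=a;o[:b.shape[0],365:365+b.shape[1]]=b
cc=cv2.resize(T[220:255,435:475],None,fx=5,fy=5);o[380:380+cc.shape[0],365:365+cc.shape[1]]=cc
cv2.imwrite("pics/c1.png",o)
E
```

```text
scene (array([268.02702703, 165.02702703]), np.int32(37), array([265, 162,   7,   7]), ((13.200000762939453, 9.899999618530273), (5.366562843322754, 6.708203315734863), 63.43495178222656))
scene (array([269.15139442, 177.77290837]), np.int32(251), array([255, 167,  30,  18]), ((14.048709869384766, 21.87535858154297), (14.773941993713379, 30.886104583740234), 74.47589111328125))
scene (array([345.08754209, 200.75757576]), np.int32(297), array([327, 193,  34,  17]), ((28.43448257446289, 10.78620719909668), (33.88255310058594, 14.616005897521973), 4.763641834259033))
top (array([452.95238095, 223.29166667]), np.int32(168), array([440, 220,  28,  12]), ((13.5, 5.5), (11.0, 27.0), 90.0))
top (array([455.53623188, 235.84057971]), np.int32(69), array([451, 232,  10,   9]), ((15.600000381469727, 15.799999237060547), (8.944271087646484, 8.049844741821289), 26.56505012512207))
top (array([448.54368932, 246.19417476]), np.int32(103), array([440, 239,  25,  11]), ((12.0, 24.0), (10.0, 24.0), 90.0))
top (array([281.51569507, 198.46636771]), np.int32(223), array([266, 195,  32,   8]), ((26.5, 13.5), (7.0, 31.0), 90.0))
top (array([280.86734694, 218.41496599]), np.int32(294), array([270, 212,  23,  14]), ((26.0, 33.5), (13.0, 22.0), 90.0))
```

View pics/c1.png

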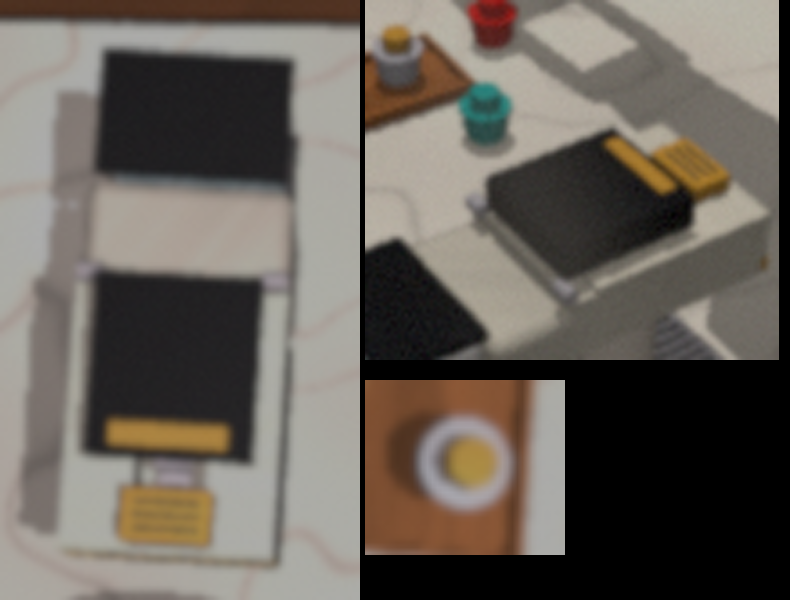

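The crop shows the shut hood with its strip centred at about (282,198.8) in the top view. The key is at about (281.5,218.7), and the pod's knob at (455.5,236). The machine is turned a few degrees.

Run:
```python
from h import *
S=cv2.imread("pics/scene0.png");T=cv2.imread("pics/top0.png")
k=plane("top",(281.0,218.5),199); s=plane("top",(281.6,198.6),215); print("key",k,"strip",s)
d=s-k; print("dist key-strip (46)",np.hypot(*d[:2]),"yaw",np.degrees(np.arctan2(d[1],d[0])))
print("tri strip",tri((336.4,200.8),(281.6,198.6)),"tri key",tri((350.5,201.5),(281,218.5)))
# hood corners & machine front corners
for nm,c,z in (("hoodFL",(82,452),215),("hoodFR",(252,462),215),("hoodBL",(96,273),215),("hoodBR",(263,281),215),("frontL",(60,549),185),("frontR",(278,566),185),("tankBL",(104,50),185),("tankBR",(293,59),185)):
    print(nm,plane("top",(240+c[0]/4-.4,90+c[1]/4-.4),z).round(1))
p=plane("top",(455.54,235.84),50+6); print("pod",p, tri((269.0,165.6),(455.54,235.84)))
# all rays: pod flange white ring centre
for b,lo,hi in(((440,155,480,190),(95,100,60),(130,255,255)),): print(plane("top",blobs(T,b,lo,hi)[0][0],56))
```

```text
key [450.08326972 128.35143559 199.        ] strip [496.02758625 126.67955633 215.        ]
dist key-strip (46) 45.9747256905805 yaw -2.084030939480312
tri strip (array([495.74146479, 127.5979531 , 211.15276891]), np.float64(1.8057216281451511)) tri key (array([449.77832453, 129.89904684, 189.80158981]), np.float64(2.2895685744415313))
hoodFL [485.8 177.  215. ]
hoodFR [481.4  77.  215. ]
hoodBL [592.7 171.7 215. ]
hoodBR [589.4  72.5 215. ]
frontL [429.9 192.5 185. ]
frontR [421.6  61.3 185. ]
tankBL [738.3 174.4 185. ]
tankBR [734.4  57.6 185. ]
pod [ 419.15423136 -328.3990641    56.        ] (array([ 418.09692711, -330.63723331,   44.2758638 ]), np.float64(3.5818695913302743))
[ 598.07661955 -343.96881182   56.        ]
```

```bash
cat >> h.py <<'E'
def go(x,y,z,yaw=-2.8):
    s=manip.state(); R=Ro.from_euler("xyz",s["tool_rot"],degrees=True); G=Ro.from_euler("xyz",[180,0,yaw],degrees=True)
    print("off m",(R.inv().apply(np.array([x,y,z])-s["eef_pos"])/1000).round(4).tolist(),"rot",(R.inv()*G).as_rotvec(degrees=True).round(2).tolist(),"pos",s["eef_pos"].round(1),"F",s["ft_force"].round(2),"t",round(s["time"],2))
E
python3 - <<'E'
from h import *
print(manip.tcp_to_tips); go(442,128.7,256)
E
```

```text
25.0
off m [0.4602, -0.5817, 0.0005] rot [-0.09, -0.0, 18.15] pos [ 152.1 -554.   255.5] F [-1.05 -0.26 -0.39] t 0.1
```

Careful with the scale: turns go in shares of 120 degrees. That gives: 18.2 degrees / 120 = 0.1517.

Request:
step_arm:
  offset:
    - [0.02,-0.025,0]
    - [0.045,-0.057,0]
    - [0.07,-0.088,0]
    - [0.095,-0.12,0]
    - [0.12,-0.152,0]
    - [0.145,-0.183,0]
    - [0.17,-0.215,0]
    - [0.195,-0.247,0]
    - [0.215,-0.272,0]
    - [0.23,-0.291,0]
  rotation:
    - [0,0,0.0167]
    - [0,0,0.0333]
    - [0,0,0.05]
    - [0,0,0.0667]
    - [0,0,0.0833]
    - [0,0,0.1]
    - [0,0,0.1167]
    - [0,0,0.1333]
    - [0,0,0.15]
    - [0,0,0.1517]
  grip: [0,0,0,0,0,0,0,0,0,0]

```text
time: 0.93
eef_pos: [297.3, -210.3, 256.0]
tool_rot: [-180.0, -0.0, -2.9]
ft_force: [-0.1, 0.2, -0.4]
grip_width: -0.002
gripper_force: 0.0
```

```bash
python3 -c "
from h import *
go(442,128.7,256)"
```

```text
off m [0.1274, -0.3459, 0.0002] rot [-0.04, -0.01, -0.09] pos [ 297.3 -210.3  256. ] F [-0.12  0.15 -0.43] t 0.93
```

Request:
step_arm:
  offset:
    - [0.013,-0.035,0]
    - [0.026,-0.072,0]
    - [0.04,-0.109,0]
    - [0.054,-0.146,0]
    - [0.068,-0.183,0]
    - [0.081,-0.22,0]
    - [0.094,-0.257,0]
    - [0.108,-0.294,0]
    - [0.118,-0.322,0]
    - [0.126,-0.342,0]
  rotation:
    - [0,0,0]
    - [0,0,0]
    - [0,0,0]
    - [0,0,0]
    - [0,0,0]
    - [0,0,0]
    - [0,0,0]
    - [0,0,0]
    - [0,0,0]
    - [0,0,0]
  grip: [0,0,0,0,0,0,0,0,0,0]

```text
time: 1.77
eef_pos: [440.0, 125.1, 256.0]
tool_rot: [-180.0, 0.0, -2.7]
ft_force: [0.5, -0.6, 0.1]
grip_width: 0.001
gripper_force: 0.0
```

```bash
python3 -c "
from h import *
go(442,128.7,227)"
```

```text
off m [0.0019, -0.0036, 0.029] rot [-0.03, 0.03, 0.08] pos [440.  125.1 256. ] F [ 0.49 -0.57  0.14] t 1.77
```

Request:
step_arm:
  offset:
    - [0,0,0.004]
    - [0,0,0.009]
    - [0,0,0.014]
    - [0,0,0.018]
    - [0,0,0.022]
    - [0,0,0.025]
    - [0,0,0.027]
    - [0,0,0.028]
    - [0,0,0.028]
    - [0,0,0.028]
  rotation:
    - [0,0,0]
    - [0,0,0]
    - [0,0,0]
    - [0,0,0]
    - [0,0,0]
    - [0,0,0]
    - [0,0,0]
    - [0,0,0]
    - [0,0,0]
    - [0,0,0]
  grip: [0,0,0,0,0,0,0,0,0,0]

```text
time: 2.6
eef_pos: [440.0, 122.1, 228.5]
tool_rot: [-180.0, -0.0, -2.9]
ft_force: [-0.7, 0.1, 0.2]
grip_width: -0.0
gripper_force: 0.0
```

Request:
step_arm:
  offset:
    - [0,0,0.0003]
    - [0,0,0.0006]
    - [0,0,0.0009]
    - [0,0,0.0012]
    - [0,0,0.0015]
    - [0,0,0.0018]
    - [0,0,0.0021]
    - [0,0,0.0024]
    - [0,0,0.0027]
    - [0,0,0.003]
  rotation:
    - [0,0,0]
    - [0,0,0]
    - [0,0,0]
    - [0,0,0]
    - [0,0,0]
    - [0,0,0]
    - [0,0,0]
    - [0,0,0]
    - [0,0,0]
    - [0,0,0]
  grip: [0,0,0,0,0,0,0,0,0,0]

```text
time: 3.43
eef_pos: [439.9, 122.3, 225.3]
tool_rot: [-180.0, -0.0, -2.9]
ft_force: [0.3, -1.1, 0.3]
grip_width: 0.002
gripper_force: 0.0
```

Request:
step_arm:
  offset:
    - [0,0,0.0003]
    - [0,0,0.0006]
    - [0,0,0.0009]
    - [0,0,0.0012]
    - [0,0,0.0015]
    - [0,0,0.0018]
    - [0,0,0.0021]
    - [0,0,0.0024]
    - [0,0,0.0027]
    - [0,0,0.003]
  rotation:
    - [0,0,0]
    - [0,0,0]
    - [0,0,0]
    - [0,0,0]
    - [0,0,0]
    - [0,0,0]
    - [0,0,0]
    - [0,0,0]
    - [0,0,0]
    - [0,0,0]
  grip: [0,0,0,0,0,0,0,0,0,0]

```text
time: 4.27
eef_pos: [439.8, 122.3, 222.3]
tool_rot: [180.0, 0.0, -2.9]
ft_force: [-1.2, -0.5, 2.3]
grip_width: 0.001
gripper_force: 0.6
```

Request:
step_arm:
  offset:
    - [0,0,0.0002]
    - [0,0,0.0004]
    - [0,0,0.0006]
    - [0,0,0.0008]
    - [0,0,0.001]
    - [0,0,0.0012]
    - [0,0,0.0014]
    - [0,0,0.0016]
    - [0,0,0.0018]
    - [0,0,0.002]
  rotation:
    - [0,0,0]
    - [0,0,0]
    - [0,0,0]
    - [0,0,0]
    - [0,0,0]
    - [0,0,0]
    - [0,0,0]
    - [0,0,0]
    - [0,0,0]
    - [0,0,0]
  grip: [0,0,0,0,0,0,0,0,0,0]

```text
time: 5.1
eef_pos: [439.9, 122.3, 220.4]
tool_rot: [-180.0, -0.0, -2.9]
ft_force: [-2.3, -0.3, 4.1]
grip_width: -0.003
gripper_force: 2.2
```

Request:
step_arm:
  offset:
    - [0,0,0.0002]
    - [0,0,0.0004]
    - [0,0,0.0006]
    - [0,0,0.0008]
    - [0,0,0.001]
    - [0,0,0.0012]
    - [0,0,0.0014]
    - [0,0,0.0016]
    - [0,0,0.0018]
    - [0,0,0.002]
  rotation:
    - [0,0,0]
    - [0,0,0]
    - [0,0,0]
    - [0,0,0]
    - [0,0,0]
    - [0,0,0]
    - [0,0,0]
    - [0,0,0]
    - [0,0,0]
    - [0,0,0]
  grip: [0,0,0,0,0,0,0,0,0,0]

```text
time: 5.93
eef_pos: [439.9, 122.3, 218.2]
tool_rot: [-180.0, 0.0, -2.9]
ft_force: [-1.8, 0.0, 4.1]
grip_width: -0.002
gripper_force: 2.1
```

Request:
step_arm:
  offset:
    - [0,0,0.0002]
    - [0,0,0.0004]
    - [0,0,0.0006]
    - [0,0,0.0008]
    - [0,0,0.001]
    - [0,0,0.0012]
    - [0,0,0.0014]
    - [0,0,0.0014]
    - [0,0,0.0014]
    - [0,0,0.0014]
  rotation:
    - [0,0,0]
    - [0,0,0]
    - [0,0,0]
    - [0,0,0]
    - [0,0,0]
    - [0,0,0]
    - [0,0,0]
    - [0,0,0]
    - [0,0,0]
    - [0,0,0]
  grip: [0,0,0,0,0,0,0,0,0,0]

```text
time: 6.77
eef_pos: [439.9, 122.3, 217.1]
tool_rot: [180.0, -0.0, -2.9]
ft_force: [-2.5, -0.3, 6.2]
grip_width: -0.003
gripper_force: 2.9
```

Request:
step_arm:
  offset:
    - [0,0,0.0002]
    - [0,0,0.0004]
    - [0,0,0.0006]
    - [0,0,0.0008]
    - [0,0,0.001]
    - [0,0,0.0012]
    - [0,0,0.0012]
    - [0,0,0.0012]
    - [0,0,0.0012]
    - [0,0,0.0012]
  rotation:
    - [0,0,0]
    - [0,0,0]
    - [0,0,0]
    - [0,0,0]
    - [0,0,0]
    - [0,0,0]
    - [0,0,0]
    - [0,0,0]
    - [0,0,0]
    - [0,0,0]
  grip: [0,0,0,0,0,0,0,0,0,0]

```text
time: 7.6
eef_pos: [439.9, 122.3, 216.2]
tool_rot: [180.0, -0.0, -2.9]
ft_force: [-3.8, -0.6, 8.5]
grip_width: 0.0
gripper_force: 4.3
```

Request:
step_arm:
  offset:
    - [0,0,0.0001]
    - [0,0,0.0002]
    - [0,0,0.0003]
    - [0,0,0.0004]
    - [0,0,0.0005]
    - [0,0,0.0006]
    - [0,0,0.0007]
    - [0,0,0.0008]
    - [0,0,0.0008]
    - [0,0,0.0008]
  rotation:
    - [0,0,0]
    - [0,0,0]
    - [0,0,0]
    - [0,0,0]
    - [0,0,0]
    - [0,0,0]
    - [0,0,0]
    - [0,0,0]
    - [0,0,0]
    - [0,0,0]
  grip: [0,0,0,0,0,0,0,0,0,0]

```text
time: 8.43
eef_pos: [439.9, 122.3, 216.0]
tool_rot: [180.0, -0.0, -2.8]
ft_force: [-6.4, -0.3, 12.6]
grip_width: -0.0
gripper_force: 6.5
```

```bash
python3 -c "
from h import *
cv2.imwrite('pics/s2.png',get_image('scene')[120:260,240:400]);go(440,122,216)
a=cv2.imread('pics/s2.png');cv2.imwrite('pics/s2b.png',cv2.resize(a,None,fx=3,fy=3))"
```

```text
off m [0.0001, 0.0003, -0.0] rot [0.01, -0.01, -0.04] pos [439.9 122.3 216. ] F [-7.08 -1.85 13.69] t 8.48
```

View pics/s2b.png

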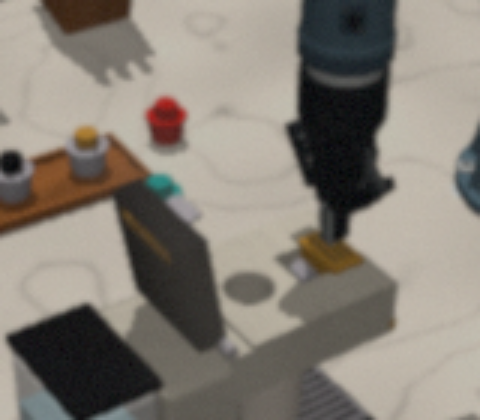

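The hatch has swung fully open and the well's mouth is visible at about (248,288) in the crop. I'm lifting off the key and going to the pod.

Request:
step_arm:
  offset:
    - [0,0,-0.006]
    - [0,0,-0.016]
    - [0,0.005,-0.028]
    - [0,0.02,-0.04]
    - [0,0.045,-0.04]
    - [0,0.075,-0.04]
    - [0,0.11,-0.04]
    - [0,0.145,-0.04]
    - [0,0.18,-0.04]
    - [0,0.21,-0.04]
  rotation:
    - [0,0,0]
    - [0,0,0]
    - [0,0,0]
    - [0,0,0]
    - [0,0,0]
    - [0,0,0]
    - [0,0,0]
    - [0,0,0]
    - [0,0,0]
    - [0,0,0]
  grip: [0,0,0,0,0.06,0.06,0.06,0.06,0.06,0.06]

```text
time: 9.32
eef_pos: [429.1, -89.5, 255.2]
tool_rot: [180.0, -0.0, -2.9]
ft_force: [0.7, -0.7, -0.0]
grip_width: 0.704
gripper_force: 0.0
```

Request:
step_arm:
  offset:
    - [0,0.035,0]
    - [0,0.07,0]
    - [0,0.105,0.01]
    - [0.001,0.14,0.025]
    - [0.001,0.17,0.045]
    - [0.001,0.195,0.065]
    - [0.001,0.215,0.085]
    - [0.001,0.23,0.095]
    - [0.001,0.238,0.1]
    - [0.001,0.2415,0.1]
  rotation:
    - [0,0,0]
    - [0,0,0]
    - [0,0,0]
    - [0,0,0]
    - [0,0,0]
    - [0,0,0]
    - [0,0,0]
    - [0,0,0]
    - [0,0,0]
    - [0,0,0]
  grip: [0.06,0.06,0.06,0.06,0.06,0.06,0.06,0.06,0.06,0.06]

```text
time: 10.15
eef_pos: [417.7, -329.2, 153.6]
tool_rot: [-179.9, 0.1, -2.9]
ft_force: [-0.5, -1.0, 0.1]
grip_width: 0.701
gripper_force: 0.0
```

Run:
```python
from h import *
t=get_image("top");s=get_image("scene");cv2.imwrite("pics/t3.png",t)
go(418.7,-329.3,68)
a=cv2.resize(t[100:240,230:330],None,fx=4,fy=4,interpolation=2);b=cv2.resize(s[120:260,220:370],None,fx=2.6,fy=2.6,interpolation=2)
cv2.imwrite("pics/s3.png",s)
o=np.zeros((600,795,3),np.uint8);o[:560,:400]=a;o[:b.shape[0],402:402+b.shape[1]]=b[:,:393]
c=cv2.resize(t[200:270,410:500],None,fx=2.8,fy=2.8);o[370:370+c.shape[0],402:402+c.shape[1]]=c
cv2.imwrite("pics/c3.png",o)
```

```text
off m [0.0001, 0.0003, 0.0874] rot [0.01, -0.03, -0.08] pos [ 418.6 -329.   155.4] F [ 0.73 -0.27  0.08] t 10.25
```

View pics/c3.png

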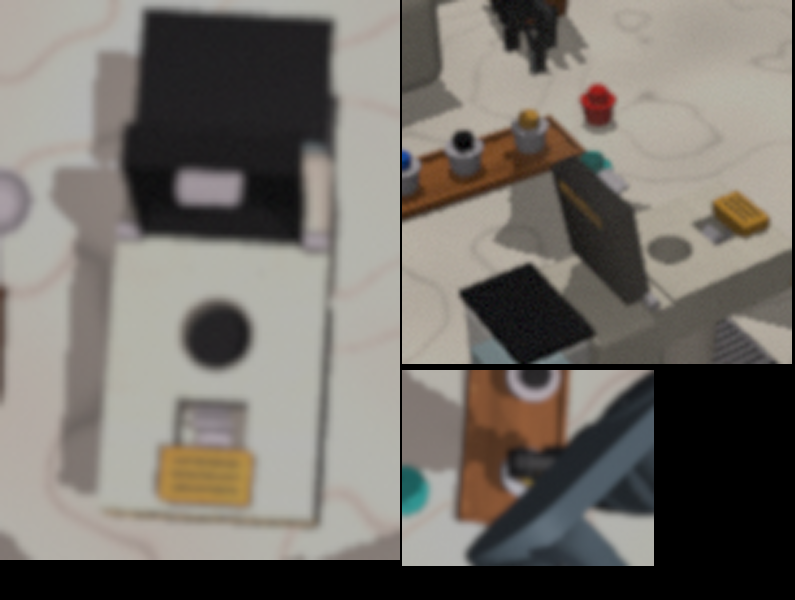

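The hatch is fully open. In the top crop the well is at (217,334), which is about (284,183.5) in the full image. The brass pod is right under the fingers.

Request:
step_arm:
  offset:
    - [0,0,0.012]
    - [0,0,0.026]
    - [0,0,0.04]
    - [0,0,0.054]
    - [0,0,0.067]
    - [0,0,0.077]
    - [0,0,0.084]
    - [0,0,0.087]
    - [0,0,0.087]
    - [0,0,0.087]
  rotation:
    - [0,0,0]
    - [0,0,0]
    - [0,0,0]
    - [0,0,0]
    - [0,0,0]
    - [0,0,0]
    - [0,0,0]
    - [0,0,0]
    - [0,0,0]
    - [0,0,0]
  grip: [0.06,0.06,0.06,0.06,0.06,0.06,0.06,0.06,0.06,0.06]

```text
time: 11.08
eef_pos: [418.7, -328.8, 68.3]
tool_rot: [180.0, -0.0, -2.8]
ft_force: [-0.5, 1.0, 0.3]
grip_width: 0.702
gripper_force: 0.0
```

Request:
step_arm:
  offset:
    - [0,0,0]
    - [0,0,0]
    - [0,0,0]
    - [0,0,0]
    - [0,0,0]
    - [0,0,0]
    - [0,0,0]
    - [0,0,0]
    - [0,0,0]
    - [0,0,0]
  rotation:
    - [0,0,0]
    - [0,0,0]
    - [0,0,0]
    - [0,0,0]
    - [0,0,0]
    - [0,0,0]
    - [0,0,0]
    - [0,0,0]
    - [0,0,0]
    - [0,0,0]
  grip: [0.05,0.04,0.034,0.03,0.02,0.01,0.01,0.01,0.01,0.01]

```text
time: 11.92
eef_pos: [418.6, -329.0, 68.5]
tool_rot: [180.0, -0.0, -2.9]
ft_force: [-0.6, 1.0, 5.7]
grip_width: 0.298
gripper_force: 58.7
```

Run:
```python
from h import *
T=cv2.imread("pics/t3.png");S=cv2.imread("pics/s3.png")
for b in blobs(T,(270,168,298,199),(0,0,0),(180,255,90),30): print("top",b[0],b[1],b[2],plane("top",b[0],185).round(1))
for b in blobs(S,(465-0-150,205,495-150,225),(0,0,0),(180,255,110),30): print("scene",b[:3],plane("scene",b[0],185).round(1))
for b in blobs(T,(268,208,295,228),(12,110,90),(32,255,255)): print("key",b[0],plane("top",b[0],198))
go(418.7,-329.3,260)
```

```text
top [283.95073892 183.39901478] 203 [276 176  17  16] [536.3 124.4 185. ]
scene (array([340.30769231, 207.67307692]), np.int32(52), array([333, 205,  12,   9])) [483.  130.8 185. ]
scene (array([322.5       , 215.65517241]), np.int32(116), array([315, 212,  16,   9])) [540.3 130.  185. ]
key [280.85665529 218.43686007] [450.28859161 128.78182159 198.        ]
off m [0.0002, 0.0004, -0.1915] rot [0.03, -0.03, -0.06] pos [ 418.6 -329.    68.5] F [-0.6   1.04  5.66] t 11.92
```

Request:
step_arm:
  offset:
    - [0,0,-0.008]
    - [0,0,-0.022]
    - [0,0,-0.045]
    - [0,0,-0.075]
    - [0,0,-0.11]
    - [0,0,-0.145]
    - [0,0,-0.175]
    - [0,0,-0.198]
    - [0,0,-0.21]
    - [0,0,-0.212]
  rotation:
    - [0,0,0]
    - [0,0,0]
    - [0,0,0]
    - [0,0,0]
    - [0,0,0]
    - [0,0,0]
    - [0,0,0]
    - [0,0,0]
    - [0,0,0]
    - [0,0,0]
  grip: [0.01,0.01,0.01,0.01,0.01,0.01,0.01,0.01,0.01,0.01]

```text
time: 12.75
eef_pos: [419.1, -329.6, 282.9]
tool_rot: [179.8, -0.2, -2.9]
ft_force: [0.4, 0.4, -0.5]
grip_width: 0.301
gripper_force: 59.0
```

Request:
step_arm:
  offset:
    - [0.002,-0.01,0]
    - [0.006,-0.03,0]
    - [0.012,-0.055,0]
    - [0.017,-0.08,0]
    - [0.022,-0.105,0]
    - [0.027,-0.13,0]
    - [0.032,-0.155,0]
    - [0.037,-0.18,0]
    - [0.042,-0.205,0]
    - [0.047,-0.228,0]
  rotation:
    - [0,0,0]
    - [0,0,0]
    - [0,0,0]
    - [0,0,0]
    - [0,0,0]
    - [0,0,0]
    - [0,0,0]
    - [0,0,0]
    - [0,0,0]
    - [0,0,0]
  grip: [0.01,0.01,0.01,0.01,0.01,0.01,0.01,0.01,0.01,0.01]

```text
time: 13.58
eef_pos: [475.5, -100.7, 277.1]
tool_rot: [-179.9, 0.3, -2.8]
ft_force: [0.4, -0.7, -0.6]
grip_width: 0.296
gripper_force: 59.1
```

Request:
step_arm:
  offset:
    - [0.005,-0.025,0]
    - [0.01,-0.05,0]
    - [0.016,-0.08,0]
    - [0.022,-0.11,0]
    - [0.028,-0.14,0]
    - [0.034,-0.17,0]
    - [0.04,-0.197,0]
    - [0.045,-0.216,0]
    - [0.048,-0.227,0]
    - [0.0485,-0.23,0]
  rotation:
    - [0,0,0]
    - [0,0,0]
    - [0,0,0]
    - [0,0,0]
    - [0,0,0]
    - [0,0,0]
    - [0,0,0]
    - [0,0,0]
    - [0,0,0]
    - [0,0,0]
  grip: [0.01,0.01,0.01,0.01,0.01,0.01,0.01,0.01,0.01,0.01]

```text
time: 14.42
eef_pos: [535.5, 125.9, 277.6]
tool_rot: [-180.0, 0.2, -2.7]
ft_force: [0.3, -0.2, -0.3]
grip_width: 0.299
gripper_force: 59.1
```

Run:
```python
from h import *
s=get_image("scene");t=get_image("top")
cv2.imwrite("pics/s4.png",s);cv2.imwrite("pics/t4.png",t)
go(536.6,124.4,250); print(manip.state()["grip_width"])
a=cv2.resize(t[130:240,230:330],None,fx=3.9,fy=3.9,interpolation=2);b=cv2.resize(s[150:250,285:385],None,fx=4,fy=4,interpolation=2)
o=np.zeros((430,795,3),np.uint8);o[:429,:390]=a;o[:400,395:795]=b
cv2.imwrite("pics/c4.png",o)
```

```text
off m [0.0009, -0.0003, 0.0284] rot [0.03, 0.15, 0.0] pos [535.7 124.2 278.4] F [ 0.07 -0.28 -1.21] t 14.52
0.29713684541784136
```

View pics/c4.png

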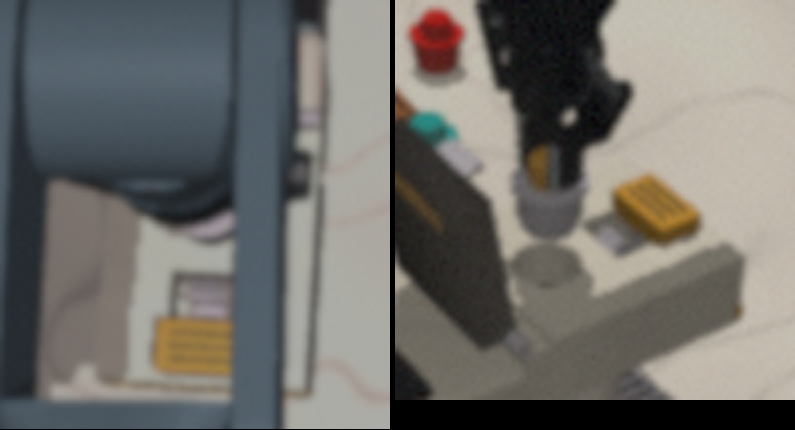

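The pod hangs upright over the well. In the scene image the flange centre is at about (323.8,197) and the well mouth at about (324.2,217).

Run:
```python
from h import *
S=cv2.imread("pics/s4.png")
print("flange",plane("scene",(323.8-.4,197-.4),249)," well",plane("scene",(324.2-.4,217-.4),185))
h=cv2.cvtColor(S,cv2.COLOR_BGR2GRAY)
print(h[192:226:1,314:336])
```

```text
flange [542.41654261 134.40960053 249.        ]  well [539.96092526 134.94247562 185.        ]
[[158 129  97  78  70  73  77  79  76  69  65  61  41  27  26  29  36  86
  137 170 182 181]
 [140 111  97  87  77  71  78  75  75  64  70  63  41  27  25  30  41  77
  126 164 180 181]
 [132 105 100  93  82  74  73  75  69  63  69  63  38  26  26  27  45  83
  130 162 177 178]
 [135 111 102  98  85  79  75  71  71  66  71  63  39  31  34  39  64 101
  134 159 178 180]
 [130 107  99  98  91  85  79  74  69  65  71  66  51  43  50  64  88 115
  135 152 175 179]
 [128 104  98  99  98  94  86  83  80  78  78  75  68  68  75  86  96 107
  123 153 173 182]
 [140 114 100  97 100  95  96  96  91  90  88  88  85  90  94  96  96 104
  131 163 179 182]
 [160 124  97  95  96  99 100  99  96  95  95  95  97  97  97  95  92 111
  146 174 181 183]
 [161 121  91  87  92  94  96  96 100  99  98  96  96  94  91  90  88 111
  154 178 182 183]
 [158 119  87  80  86  86  90  93  92  93  96  90  91  87  83  81  83 111
  153 175 181 181]
 [157 119  87  77  83  83  86  88  87  88  87  86  84  82  81  78  82 112
 
[... 1457 characters left out ...]
7  99  98  94  93  94  96 104
  121 140 165 177]
 [123 114 104 101 101 100 100 101  99  99  96  98  98  98  97  99 106 111
  116 123 147 172]
 [140 124 112 108 105 103  99  95  90  94  94  99 100 103 103 106 111 114
  115 121 141 172]
 [144 128 117 112 112 109 103  92  88  90  94 101 106 110 112 111 112 114
  113 116 146 171]
 [144 129 116 114 115 114 112 108 107 106 109 110 114 112 113 112 114 113
  116 127 148 168]
 [138 134 123 113 115 115 115 113 113 114 114 114 114 114 115 112 113 114
  115 125 147 155]
 [134 146 134 119 114 115 114 115 115 115 113 114 112 114 115 113 112 112
  113 119 124 127]
 [117 143 137 121 114 114 113 116 115 113 114 113 114 112 113 114 113 116
  113 114 115 112]]
```

Request:
step_arm:
  offset:
    - [0,0,0.003]
    - [0,0,0.008]
    - [0,0,0.014]
    - [0,0,0.02]
    - [0,0,0.025]
    - [0,0,0.028]
    - [0,0,0.03]
    - [0,0,0.032]
    - [0,0,0.034]
    - [0,0,0.036]
  rotation:
    - [0,0,0]
    - [0,0,0]
    - [0,0,0]
    - [0,0,0]
    - [0,0,0]
    - [0,0,0]
    - [0,0,0]
    - [0,0,0]
    - [0,0,0]
    - [0,0,0]
  grip: [0.01,0.01,0.01,0.01,0.01,0.01,0.01,0.01,0.01,0.01]

```text
time: 15.35
eef_pos: [536.7, 124.0, 243.9]
tool_rot: [-180.0, -0.0, -2.9]
ft_force: [0.1, -0.0, 0.1]
grip_width: 0.297
gripper_force: 59.1
```

Request:
step_arm:
  offset:
    - [0,0,0.001]
    - [0,0,0.002]
    - [0,0,0.003]
    - [0,0,0.004]
    - [0,0,0.005]
    - [0,0,0.006]
    - [0,0,0.007]
    - [0,0,0.008]
    - [0,0,0.008]
    - [0,0,0.008]
  rotation:
    - [0,0,0]
    - [0,0,0]
    - [0,0,0]
    - [0,0,0]
    - [0,0,0]
    - [0,0,0]
    - [0,0,0]
    - [0,0,0]
    - [0,0,0]
    - [0,0,0]
  grip: [0.01,0.01,0.01,0.01,0.01,0.01,0.01,0.01,0.01,0.01]

```text
time: 16.18
eef_pos: [536.6, 125.0, 236.0]
tool_rot: [-179.9, -0.0, -2.8]
ft_force: [-0.1, 5.1, 1.6]
grip_width: 0.294
gripper_force: 59.3
```

Request:
step_arm:
  offset:
    - [0,-0.0005,0]
    - [0,-0.001,0]
    - [0,-0.0015,0]
    - [0,-0.002,0]
    - [0,-0.002,0.001]
    - [0,-0.002,0.002]
    - [0,-0.002,0.003]
    - [0,-0.002,0.004]
    - [0,-0.002,0.005]
    - [0,-0.002,0.005]
  rotation:
    - [0,0,0]
    - [0,0,0]
    - [0,0,0]
    - [0,0,0]
    - [0,0,0]
    - [0,0,0]
    - [0,0,0]
    - [0,0,0]
    - [0,0,0]
    - [0,0,0]
  grip: [0.01,0.01,0.01,0.01,0.01,0.01,0.01,0.01,0.01,0.01]

```text
time: 17.02
eef_pos: [536.5, 125.8, 230.5]
tool_rot: [180.0, 0.0, -2.9]
ft_force: [-0.4, 0.7, -0.3]
grip_width: 0.296
gripper_force: 59.1
```

Nearly free now, so I'll shift 0.5 mm more in y and keep lowering.

Request:
step_arm:
  offset:
    - [0,-0.0003,0.001]
    - [0,-0.0006,0.002]
    - [0,-0.0006,0.003]
    - [0,-0.0006,0.004]
    - [0,-0.0006,0.005]
    - [0,-0.0006,0.006]
    - [0,-0.0006,0.007]
    - [0,-0.0006,0.008]
    - [0,-0.0006,0.009]
    - [0,-0.0006,0.009]
  rotation:
    - [0,0,0]
    - [0,0,0]
    - [0,0,0]
    - [0,0,0]
    - [0,0,0]
    - [0,0,0]
    - [0,0,0]
    - [0,0,0]
    - [0,0,0]
    - [0,0,0]
  grip: [0.01,0.01,0.01,0.01,0.01,0.01,0.01,0.01,0.01,0.01]

```text
time: 17.85
eef_pos: [536.6, 126.5, 221.6]
tool_rot: [180.0, 0.0, -2.9]
ft_force: [1.4, -0.0, -0.9]
grip_width: 0.299
gripper_force: 59.1
```

Next is slowly down to the seat, expected at TCP z≈217.5.

Request:
step_arm:
  offset:
    - [0,0,0.0005]
    - [0,0,0.001]
    - [0,0,0.0015]
    - [0,0,0.002]
    - [0,0,0.0025]
    - [0,0,0.003]
    - [0,0,0.0034]
    - [0,0,0.0038]
    - [0,0,0.004]
    - [0,0,0.004]
  rotation:
    - [0,0,0]
    - [0,0,0]
    - [0,0,0]
    - [0,0,0]
    - [0,0,0]
    - [0,0,0]
    - [0,0,0]
    - [0,0,0]
    - [0,0,0]
    - [0,0,0]
  grip: [0.01,0.01,0.01,0.01,0.01,0.01,0.01,0.01,0.01,0.01]

```text
time: 18.68
eef_pos: [536.7, 126.5, 217.8]
tool_rot: [-180.0, 0.0, -2.9]
ft_force: [0.3, -0.0, -1.3]
grip_width: 0.293
gripper_force: 59.1
```

Request:
step_arm:
  offset:
    - [0,0,0.0003]
    - [0,0,0.0006]
    - [0,0,0.0009]
    - [0,0,0.0012]
    - [0,0,0.0015]
    - [0,0,0.0015]
    - [0,0,0.0015]
    - [0,0,0.0015]
    - [0,0,0.0015]
    - [0,0,0.0015]
  rotation:
    - [0,0,0]
    - [0,0,0]
    - [0,0,0]
    - [0,0,0]
    - [0,0,0]
    - [0,0,0]
    - [0,0,0]
    - [0,0,0]
    - [0,0,0]
    - [0,0,0]
  grip: [0.01,0.01,0.01,0.01,0.01,0.01,0.01,0.01,0.01,0.01]

```text
time: 19.52
eef_pos: [536.8, 126.6, 217.5]
tool_rot: [180.0, -0.0, -2.8]
ft_force: [-3.4, -0.3, 7.0]
grip_width: 0.296
gripper_force: 60.0
```

Request:
step_arm:
  offset:
    - [0,0,0]
    - [0,0,0]
    - [0,0,0]
    - [0,0,0]
    - [0,0,0]
    - [0,0,-0.002]
    - [0,0,-0.006]
    - [0,0,-0.014]
    - [0,0,-0.026]
    - [0,0,-0.04]
  rotation:
    - [0,0,0]
    - [0,0,0]
    - [0,0,0]
    - [0,0,0]
    - [0,0,0]
    - [0,0,0]
    - [0,0,0]
    - [0,0,0]
    - [0,0,0]
    - [0,0,0]
  grip: [0.035,0.045,0.05,0.05,0.05,0.05,0.05,0.05,0.05,0.05]

```text
time: 20.35
eef_pos: [536.5, 126.5, 257.3]
tool_rot: [180.0, 0.0, -2.9]
ft_force: [-0.1, -0.5, 0.2]
grip_width: 0.587
gripper_force: 0.0
```

Request:
step_arm:
  offset:
    - [0,0,-0.02]
    - [0,0,-0.045]
    - [0,0,-0.075]
    - [0,0,-0.1]
    - [0,0,-0.115]
    - [0,0,-0.12]
    - [0,0,-0.12]
    - [0,0,-0.12]
    - [0,0,-0.12]
    - [0,0,-0.12]
  rotation:
    - [0,0,0]
    - [0,0,0]
    - [0,0,0]
    - [0,0,0]
    - [0,0,0]
    - [0,0,0]
    - [0,0,0]
    - [0,0,0]
    - [0,0,0]
    - [0,0,0]
  grip: [0.05,0.05,0.05,0.05,0.05,0.03,0.01,0,0,0]

```text
time: 21.18
eef_pos: [536.1, 126.5, 374.8]
tool_rot: [180.0, 0.2, -2.9]
ft_force: [-0.1, -0.9, -0.3]
grip_width: -0.001
gripper_force: 0.0
```

Run:
```python
from h import *
s=get_image("scene"); cv2.imwrite("pics/c5.png",cv2.resize(s[130:250,265:385],None,fx=4,fy=4,interpolation=2))
go(665,120,370)
```

```text
off m [0.129, 0.0001, 0.0046] rot [0.01, 0.15, -0.06] pos [536.2 126.5 374.9] F [ 0.47  0.02 -0.95] t 21.23
```

View pics/c5.png

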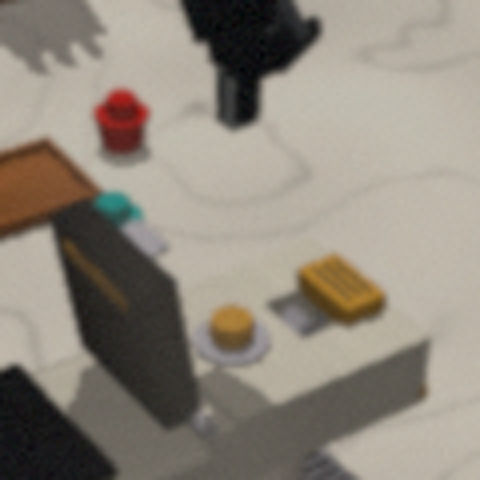

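The pod is home, flange on the deck, and the hatch is still open. I'm going over the hatch and down behind it.

Request:
step_arm:
  offset:
    - [0.008,0,0]
    - [0.025,0,0]
    - [0.05,0,0]
    - [0.078,0,0]
    - [0.105,0,0]
    - [0.126,0,0]
    - [0.136,0,0]
    - [0.139,0,0]
    - [0.139,0,0]
    - [0.139,0,0.002]
  rotation:
    - [0,0,0]
    - [0,0,0]
    - [0,0,0]
    - [0,0,0]
    - [0,0,0]
    - [0,0,0]
    - [0,0,0]
    - [0,0,0]
    - [0,0,0]
    - [0,0,0]
  grip: [0,0,0,0,0,0,0,0,0,0]

```text
time: 22.07
eef_pos: [675.4, 119.7, 374.2]
tool_rot: [-180.0, 0.0, -2.9]
ft_force: [-0.5, -0.8, 0.5]
grip_width: -0.001
gripper_force: 0.0
```

Request:
step_arm:
  offset:
    - [0,0,0.005]
    - [0,0,0.015]
    - [0,0,0.03]
    - [0,0,0.045]
    - [0,0,0.06]
    - [0,0,0.073]
    - [0,0,0.08]
    - [0,0,0.083]
    - [0,0,0.083]
    - [0,0,0.083]
  rotation:
    - [0,0,0]
    - [0,0,0]
    - [0,0,0]
    - [0,0,0]
    - [0,0,0]
    - [0,0,0]
    - [0,0,0]
    - [0,0,0]
    - [0,0,0]
    - [0,0,0]
  grip: [0,0,0,0,0,0,0,0,0,0]

```text
time: 22.9
eef_pos: [675.8, 119.6, 292.1]
tool_rot: [-180.0, -0.1, -2.9]
ft_force: [0.1, -0.1, 0.6]
grip_width: -0.0
gripper_force: 0.0
```

Run:
```python
from h import *
st=manip.state();p=st["eef_pos"];go(672,120,287)
H=np.array([593.5,189])
for th in (1.75,1.6,1.4,1.2,1.0,.8,.6,.45,.3,.2,.1,.0):
    a=92; c=H+a*np.array([-np.cos(th),np.sin(th)])+26*np.array([np.sin(th),np.cos(th)])
    t=c+[11,25]; print(th,"TCP x,z",t.round(1),"off x,z", round((t[0]-p[0])/1000,4),round((p[2]-t[1])/1000,4))
```

```text
off m [-0.0038, -0.0002, 0.0051] rot [-0.01, -0.06, -0.05] pos [675.8 119.6 292.1] F [ 0.06 -0.09  0.6 ] t 22.9
1.75 TCP x,z [646.5 299.9] off x,z -0.0293 -0.0078
1.6 TCP x,z [633.2 305.2] off x,z -0.0426 -0.0131
1.4 TCP x,z [614.5 309.1] off x,z -0.0613 -0.017
1.2 TCP x,z [595.4 309.2] off x,z -0.0804 -0.0171
1.0 TCP x,z [576.7 305.5] off x,z -0.0991 -0.0134
0.8 TCP x,z [559.1 298.1] off x,z -0.1167 -0.006
0.6 TCP x,z [543.2 287.4] off x,z -0.1325 0.0047
0.45 TCP x,z [533.  277.4] off x,z -0.1428 0.0147
0.3 TCP x,z [524.3 266. ] off x,z -0.1515 0.0261
0.2 TCP x,z [519.5 257.8] off x,z -0.1563 0.0343
0.1 TCP x,z [515.6 249.1] off x,z -0.1602 0.0431
0.0 TCP x,z [512.5 240. ] off x,z -0.1633 0.0521
```

Request:
step_arm:
  offset:
    - [-0.008,0,-0.002]
    - [-0.016,0,-0.005]
    - [-0.022,0,-0.008]
    - [-0.027,0,-0.008]
    - [-0.032,0,-0.009]
    - [-0.037,0,-0.011]
    - [-0.043,0,-0.013]
    - [-0.049,0,-0.014]
    - [-0.055,0,-0.015]
    - [-0.061,0,-0.016]
  rotation:
    - [0,0,0]
    - [0,0,0]
    - [0,0,0]
    - [0,0,0]
    - [0,0,0]
    - [0,0,0]
    - [0,0,0]
    - [0,0,0]
    - [0,0,0]
    - [0,0,0]
  grip: [0,0,0,0,0,0,0,0,0,0]

```text
time: 23.73
eef_pos: [614.2, 122.6, 307.8]
tool_rot: [180.0, -0.0, -2.9]
ft_force: [2.4, 0.3, 0.7]
grip_width: -0.002
gripper_force: 1.2
```

Request:
step_arm:
  offset:
    - [-0.007,0,-0.001]
    - [-0.014,0,-0.001]
    - [-0.021,0,-0.001]
    - [-0.028,0,0.0005]
    - [-0.035,0,0.002]
    - [-0.042,0,0.0045]
    - [-0.049,0,0.007]
    - [-0.056,0,0.0105]
    - [-0.062,0,0.014]
    - [-0.067,0,0.0175]
  rotation:
    - [0,0,0]
    - [0,0,0]
    - [0,0,0]
    - [0,0,0]
    - [0,0,0]
    - [0,0,0]
    - [0,0,0]
    - [0,0,0]
    - [0,0,0]
    - [0,0,0]
  grip: [0,0,0,0,0,0,0,0,0,0]

```text
time: 24.57
eef_pos: [546.8, 126.1, 289.6]
tool_rot: [-180.0, 0.0, -2.9]
ft_force: [0.2, -0.7, 3.1]
grip_width: -0.002
gripper_force: 1.3
```

Run:
```python
from h import *
p=manip.state()["eef_pos"];go(672,120,287);H=np.array([593.5,189])
for th in (.7,.6,.5,.4,.3,.2,.15,.1,.05,0):
    t=H+92*np.array([-np.cos(th),np.sin(th)])+26*np.array([np.sin(th),np.cos(th)])+[11,25]; print(th,((t[0]-p[0])/1000).round(4),((p[2]-t[1])/1000).round(4))
s=get_image("scene"); cv2.imwrite("pics/c6.png",cv2.resize(s[130:250,265:385],None,fx=3,fy=3,interpolation=2))
```

```text
off m [0.1254, -0.0002, 0.0025] rot [-0.0, 0.03, -0.05] pos [546.8 126.1 289.6] F [ 0.18 -0.66  3.12] t 24.57
0.7 0.0041 -0.0036
0.6 -0.0035 0.0022
0.5 -0.0106 0.0086
0.4 -0.0169 0.0158
0.3 -0.0225 0.0235
0.2 -0.0273 0.0318
0.15 -0.0294 0.0361
0.1 -0.0312 0.0405
0.05 -0.0329 0.045
0 -0.0343 0.0496
```

View pics/c6.png

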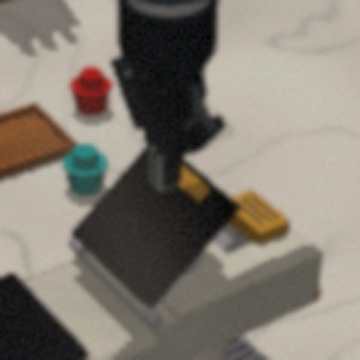

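The fingers hold the hatch half shut, with contact just behind the brass strip. I'm continuing the swing.

Request:
step_arm:
  offset:
    - [-0.004,0,0.002]
    - [-0.008,0,0.0055]
    - [-0.013,0,0.009]
    - [-0.018,0,0.0125]
    - [-0.022,0,0.016]
    - [-0.026,0,0.02]
    - [-0.03,0,0.0235]
    - [-0.034,0,0.027]
    - [-0.037,0,0.03]
    - [-0.04,0,0.032]
  rotation:
    - [0,0,0]
    - [0,0,0]
    - [0,0,0]
    - [0,0,0]
    - [0,0,0]
    - [0,0,0]
    - [0,0,0]
    - [0,0,0]
    - [0,0,0]
    - [0,0,0]
  grip: [0,0,0,0,0,0,0,0,0,0]

```text
time: 25.45
eef_pos: [507.2, 128.0, 257.4]
tool_rot: [-180.0, 0.0, -2.9]
ft_force: [2.4, -0.7, 1.6]
grip_width: -0.0
gripper_force: 0.6
```

Request:
step_arm:
  offset:
    - [0,0,0.001]
    - [-0.0005,0,0.002]
    - [-0.001,0,0.003]
    - [-0.001,0,0.004]
    - [-0.001,0,0.005]
    - [-0.001,0,0.006]
    - [-0.001,0,0.007]
    - [-0.001,0,0.008]
    - [-0.001,0,0.008]
    - [-0.001,0,0.008]
  rotation:
    - [0,0,0]
    - [0,0,0]
    - [0,0,0]
    - [0,0,0]
    - [0,0,0]
    - [0,0,0]
    - [0,0,0]
    - [0,0,0]
    - [0,0,0]
    - [0,0,0]
  grip: [0,0,0,0,0,0,0,0,0,0]

```text
time: 26.28
eef_pos: [506.7, 128.0, 249.9]
tool_rot: [-180.0, 0.0, -2.9]
ft_force: [-1.3, 0.5, 2.6]
grip_width: -0.004
gripper_force: 0.9
```

Request:
step_arm:
  offset:
    - [0,0,0.0005]
    - [0,0,0.001]
    - [0,0,0.0015]
    - [0,0,0.002]
    - [0,0,0.0025]
    - [0,0,0.003]
    - [0,0,0.0035]
    - [0,0,0.004]
    - [0,0,0.004]
    - [0,0,0.004]
  rotation:
    - [0,0,0]
    - [0,0,0]
    - [0,0,0]
    - [0,0,0]
    - [0,0,0]
    - [0,0,0]
    - [0,0,0]
    - [0,0,0]
    - [0,0,0]
    - [0,0,0]
  grip: [0,0,0,0,0,0,0,0,0,0]

```text
time: 27.12
eef_pos: [506.4, 128.1, 246.6]
tool_rot: [180.0, 0.0, -2.8]
ft_force: [-4.7, -0.5, 7.6]
grip_width: 0.003
gripper_force: 3.8
```

Request:
step_arm:
  offset:
    - [0,0,0.0004]
    - [0,0,0.0008]
    - [0,0,0.0012]
    - [0,0,0.0016]
    - [0,0,0.002]
    - [0,0,0.0024]
    - [0,0,0.0028]
    - [0,0,0.0032]
    - [0,0,0.0036]
    - [0,0,0.004]
  rotation:
    - [0,0,0]
    - [0,0,0]
    - [0,0,0]
    - [0,0,0]
    - [0,0,0]
    - [0,0,0]
    - [0,0,0]
    - [0,0,0]
    - [0,0,0]
    - [0,0,0]
  grip: [0,0,0,0,0,0,0,0,0,0]

```text
time: 27.95
eef_pos: [506.8, 128.0, 241.5]
tool_rot: [180.0, -0.0, -2.9]
ft_force: [-0.6, -1.1, -0.3]
grip_width: 0.0
gripper_force: 0.0
```

The catch snapped over and the force is gone. I'll press 2 mm more gently as a check, then lift away.

Request:
step_arm:
  offset:
    - [0,0,0.0003]
    - [0,0,0.0006]
    - [0,0,0.0009]
    - [0,0,0.0012]
    - [0,0,0.0015]
    - [0,0,0.0018]
    - [0,0,0.002]
    - [0,0,0.002]
    - [0,0,0.002]
    - [0,0,0.002]
  rotation:
    - [0,0,0]
    - [0,0,0]
    - [0,0,0]
    - [0,0,0]
    - [0,0,0]
    - [0,0,0]
    - [0,0,0]
    - [0,0,0]
    - [0,0,0]
    - [0,0,0]
  grip: [0,0,0,0,0,0,0,0,0,0]

```text
time: 28.78
eef_pos: [506.7, 128.0, 240.0]
tool_rot: [180.0, 0.0, -2.9]
ft_force: [-1.9, -0.8, 3.0]
grip_width: 0.001
gripper_force: 1.0
```

Request:
step_arm:
  offset:
    - [0,0,-0.004]
    - [0,0,-0.012]
    - [0,0,-0.025]
    - [0,0,-0.045]
    - [0,0,-0.07]
    - [0,0,-0.09]
    - [0,0,-0.1]
    - [0,0,-0.1]
    - [0,0,-0.1]
    - [0,0,-0.1]
  rotation:
    - [0,0,0]
    - [0,0,0]
    - [0,0,0]
    - [0,0,0]
    - [0,0,0]
    - [0,0,0]
    - [0,0,0]
    - [0,0,0]
    - [0,0,0]
    - [0,0,0]
  grip: [0,0,0,0,0,0,0,0,0,0]

```text
time: 29.62
eef_pos: [506.1, 128.0, 338.4]
tool_rot: [180.0, 0.1, -2.9]
ft_force: [-0.1, 0.2, -0.6]
grip_width: 0.0
gripper_force: 0.0
```

Run:
```python
from h import *
s=get_image("scene"); cv2.imwrite("pics/c7.png",cv2.resize(s[130:250,265:385],None,fx=3,fy=3,interpolation=2)); go(500,120,300)
```

```text
off m [-0.0055, 0.0083, 0.0382] rot [0.01, 0.16, -0.06] pos [506.  128.  338.2] F [ 0.08 -0.92 -0.62] t 29.67
```

View pics/c7.png

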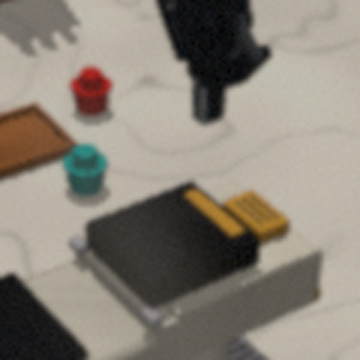

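The hatch is shut and stays shut with the arm well clear (strip at about (215,213) in the crop), so I'm handing in.

```bash
python3 -c "
from station import order
print(order.hand_in())"
```

```text
the job is handed in; nothing more can be done
None
```

The brass-topped pod is home in the well, the hatch is latched shut over it, and the job was handed in at about 30 s of robot time; the hand-in returned no verdict.

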